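Fit the pre-filter and hold the inlet collar home on a fume extractor

ROBOT

A 6-joint arm with a two-finger parallel gripper is mounted at the origin on the work surface. World frame = base frame: x ahead of the robot, y to its left, z up, the work surface at z = 0. Lengths are in m, angles in degrees, forces in N, time in s.
With the tool pointing down it reaches from about 0.375 to 0.9 m from the base axis. Payload 3.1 kg.
Tool frame: the origin (TCP) lies at the very end of the fingers, on their centre line; the grasp point (between the pads) lies 19 mm behind it; z points along the fingers, y is the line along which they close (so a half turn about z gives the same grasp; the last joint's range is limited). The gripper opens to 87 mm and grips with 3 to 60 N. Pads are 19 mm wide; open, the fingers measure 117 mm over their backs; the gripper's body (75 mm by 190 mm) begins 51 mm behind the grasp point.
Start: joints at [-81.904, 30.224, 82.088, -0, 67.689, -10.227], TCP at [0.197, -0.593, 0.223] pointing down, gripper open.
Joint ranges: [-176.69, 176.69], [-43.24, 126.21], [12.49, 139.97], [-82, 262], [0, 151.66], [-163.58, 163.58]. Speed limits (degrees/s): [159.86, 159.86, 180, 180, 180, 180].

INTERFACE

Orientations are given as a 3x3 rotation matrix whose columns are the frame's x, y, z axes.
In Python, from rig import * gives the robot as it stands.
- The arm moves only by the tool jog_arm, never from a script. Its arguments are lists of equal length, an entry for each row: "delta_pos": the shift along the world's x, y, z in cm, a list of three; "turn": the turn about the world's z in degrees; "grip": the closure, from 0 (fully open) to 1 (shut). In form: {"delta_pos": [[x, y, z], ...], "turn": [turn, ...], "grip": [grip, ...]}. A call has 1 to 12 rows; each row is the pose to reach, as a shift and turn from the pose commanded when the call began; what a row does not reach only later rows make up. A row lasts 1/8 s, in which the tool goes at most 62.5 mm and 10.7 degrees, less where a joint would pass 70% of its speed; a pose out of reach is approached as far as the arm can. A call with a gripper value outside its range is refused whole. The fingers move at their own pace and stop on an object; the grip force is fixed at half the most. Time passes only in rows, so rows that repeat a pose let the fingers close. It gives the time, the measured TCP pose, the force, the opening and the grip force at its end, in the units of the state.
- read_state(): the state, without advancing time (a new reading comes with each control period).
- capture(name): name is "scene" or "top" or "wrist"; returns a dict with "color" (480x640x3 uint8, blue, green, red), "fovy" (degrees; the focal length in pixels is half the picture's height over the tangent of half this angle, whatever the lens; pixels are square), "cx", "cy" (the principal point, pixels), "camera_from_world" (4x4, takes a point from world to camera coordinates). Camera axes: x right, y up, looking along -z (the intrinsics and any distortion apply to the point x, -y, -z); pixel columns grow to the right and rows downward; lengths in m; the calibration is good to about 2 mm. A picture is of the moment at which its call begins. There is no depth.
- hand_in(): hands the job in; it is judged then, once.
The state is a dict: "time_s": time; "joint_positions": joint angles; "qvel": joint speeds; "tau": joint torques, N m; "position": TCP position; "tcp_rot": TCP orientation; "force": force on the tool from outside, world axes, zero at the start; "moment": the same for the moment, N m; "opening": opening from 0.0 (shut) to 1.0 (fully open); "grasp_force": force on a finger pad.
Only numpy, scipy, OpenCV 4.12 (cv2) and the standard library are available. Lean on these libraries where they do the work, as an engineer would, in place of code of your own. Each camera call takes 0.05 s, during which the arm holds its last target. There are 200 camera calls.

TASK

The filter pot on top of the soldering-fume extractor is open. Stand the fresh pre-filter cup down inside the main filter cup that is already in the pot, then set the inlet's knurled collar over the pot and turn it, without forcing it, until the keyways hidden inside drop over the pot's three pins, and push it fully home against the filter spring. Finish still holding it pressed home with the gripper while I check the suction (it springs up if you let go), and leave the other things on the bench alone.

Things in the scene. Friction and masses are not known exactly. Their poses are not given: they have to be found in the camera images.
- pot_shoulder (a point): Fume extractor: white metal box 240 x 200 x 100 mm high, fixed on the bench, black front panel. This point: on the axis of the filter pot on its top, at the pot's shoulder, the flat ring 62 mm wide where the collar's lower edge rests when home; 106 mm above the bench, 6 mm above the box top, which is clear for 50 mm round the axis. z up, -x to the front panel 60 mm away.
- pot_mouth (a point): Filter pot: vertical round aluminium stub open upwards, rising 30 mm from the shoulder, 44 mm outside and 39 mm inside diameter, its outer edge bevelled over the last 4 mm. This point: on the axis at the top rim. Three round pins 5 mm thick stick out of its side to 26.8 mm from the axis, centres 16 mm below this point, at 0, 120 and 240 degrees from the x axis.
- main_cup_floor (a point): Main filter cup, already in the pot on a spring: open tapered aluminium cup, inside 30 mm across at the floor, 35 mm at the rim, 20 mm deep, rim 2 mm below the pot's mouth. This point: centre of its inner floor, 8 mm above pot_shoulder at rest. It only moves straight down. z up.
- filter_spring (a joint): How far the main filter cup is pressed down (m): 0 at rest, 0.009 at its stop. Its spring pushes up with 4 N at 0 and 6.5 N at 0.005.
- prefilter_cup (a point): Fresh pre-filter: loose tapered aluminium cup, 45 g, upright on the bench, same shape as the main cup but smaller: 28 mm high, 26 mm outside diameter at the bottom, 32 mm at the rim, with a round pull stem on its axis. This point: on the axis, 14 mm above the underside. Nested, its underside rests on the main cup's floor and its rim stands 6 mm above the pot's mouth.
- prefilter_stem (a point): Grip point of the pre-filter: on the axis of its stem (10 mm diameter, top 47 mm above the cup's underside, 19 mm above the rim), 38 mm above the underside.
- collar_centre (a point): Inlet: loose knurled aluminium collar, 62 mm outside diameter, 36 mm high, to be gripped by its knurled wall, mouth down on the bench, about 210 g. In its top swivels a black plastic inlet with a hollow spigot (31 mm outside, 22 mm inside, top 54 mm above the collar's lower edge). This point: on the axis, 25 mm above the lower edge. Its yaw is the inlet's and says nothing of the collar's.
- collar_mouth (a point): Centre of the collar's lower edge. Bore 47 mm wide, 31 mm deep, with three keyways 9 mm wide, 57 mm across, 120 degrees apart, open below; unseen, angle unknown. Off the keyways the edge stops on the pins, 16.5 mm above the shoulder; turned by up to 120 degrees it drops over them. Over the last 5 mm the inlet presses both cups down against the spring. Yaw is the inlet's.
- screwdriver: Bystander: screwdriver with a red handle, 190 mm long, lying on the bench; origin under its middle.
- solder_reel: Bystander: grey reel of solder, 58 mm diameter, 36 mm high; origin at the centre of its underside.
- tumbler: Bystander: clear plastic drinking tumbler, 74 mm rim diameter, 110 mm high; origin at the centre of its underside.
Mind the look-alikes: they are no part of the job. What is shaped like the part that bears prefilter_cup but red or yellow is not meant.

How it is judged (in metres and radians):
On the way:
1. the pre-filter cup stands down inside the main filter cup, let go (horizontal distance between prefilter_cup and main_cup_floor below 0.005 m and z of prefilter_cup in the frame of main_cup_floor below 0.017 m and angle between prefilter_cup's own z axis and vertical below 0.15 rad and contact force between the fingers and prefilter below 0.1 N), for 0.2 s.
At the end, for the whole second after the job is handed in: Pre-filter in the main cup (5 mm of its axis, 3 mm of its floor); collar's lower edge within 2 mm of the shoulder, 3 mm of the pot's axis, tilt under 0.08 rad; spring pressed over 2.5 mm; fingers still holding the collar (over 3 N), at rest (z of collar_centre in the frame of pot_shoulder below 0.027 m and horizontal distance between collar_centre and pot_shoulder below 0.003 m and angle between collar_centre's own z axis and vertical below 0.08 rad and horizontal distance between prefilter_cup and main_cup_floor below 0.005 m and z of prefilter_cup in the frame of main_cup_floor below 0.017 m and value of joint filter_spring above 0.0025 m and contact force between the fingers and collar above 3 N and linear speed of collar below 0.01 m/s); the arm keeps its last pose, push and grip.
It fails at once if the collar is forced on the pot (more than 100 N) (contact force between collar and extractor above 100 N).
It fails at once if a bystander is moved more than 30 mm (distance of any of screwdriver, solder_reel, tumbler from where it was at the start of the episode above 0.03 m).
It also fails if it takes over 64 s, if anything falls off the work surface, if the arm or the gripper's body presses on something with over 40 N, if the wrist force passes 120 N, or if a joint passes its speed limit or range.

## Working session

There is one attempt and no reset: what is moved stays moved. The work goes in short steps, Python scripts to look and compute and a tool call to move; the robot and the scene stay as the last step left them, time stands still between calls to the robot, and variables do not carry over. Pictures are saved under pics/ and viewed, at most 13 in all, crops included, and the job is handed in when it is done.

Besides the shell and the picture viewer there is one more tool, called after "Call:" by a JSON object that holds its "op" and its "data", one argument or row to a line. jog_arm: Moves the arm, as the interface text tells. Its arguments: {"type":"object","properties":{"delta_pos":{"type":"array"},"turn":{"type":"array"},"grip":{"type":"array"}},"required":["delta_pos","turn","grip"]}

```bash
ls; mkdir -p pics
cat > h.py <<'E'
from rig import *
import numpy as np, cv2, pickle
def shot(n,f):
    c=capture(n); cv2.imwrite('pics/'+f+'.png',c['color']); pickle.dump(c,open('pics/'+f+'.pkl','wb')); return c
def load(f): return pickle.load(open('pics/'+f+'.pkl','rb'))
def ray(c,u,v):
    f=c['color'].shape[0]/2/np.tan(np.radians(c['fovy'])/2)
    d=np.array([(u-c['cx'])/f,-(v-c['cy'])/f,-1.])
    T=np.linalg.inv(c['camera_from_world']); return T[:3,3],T[:3,:3]@d
def onz(c,u,v,z):
    o,d=ray(c,u,v); return o+d*(z-o[2])/d[2]
def proj(c,p):
    f=c['color'].shape[0]/2/np.tan(np.radians(c['fovy'])/2)
    q=c['camera_from_world']@np.append(p,1); return np.array([c['cx']-f*q[0]/q[2],c['cy']+f*q[1]/q[2]])
E
python3 - <<'E'
from h import *
for n in("scene","top","wrist"):
    c=shot(n,n+'0'); print(n,[k for k in c],c['fovy'],c['cx'],c['cy'],np.linalg.inv(c['camera_from_world'])[:3].round(3).tolist())
E
```

```text
pics
scene ['color', 'fovy', 'cx', 'cy', 'camera_from_world'] 54.20066715723271 330.6718941268303 236.0596170046276 [[0.343, -0.626, 0.701, 1.335], [0.939, 0.24, -0.245, -0.306], [-0.015, 0.742, 0.67, 0.835]]
top ['color', 'fovy', 'cx', 'cy', 'camera_from_world'] 57.868726168847914 325.2968815487783 240.34961890640966 [[-0.03, 0.988, -0.149, 0.419], [-0.999, -0.027, 0.024, -0.012], [0.02, 0.149, 0.989, 1.023]]
wrist ['color', 'fovy', 'cx', 'cy', 'camera_from_world'] 60.68537311551238 318.2947374702805 238.4263206087817 [[0.314, 0.91, 0.271, 0.271], [-0.949, 0.302, 0.087, -0.568], [-0.003, -0.284, 0.959, 0.384]]
```

View pics/scene0.png

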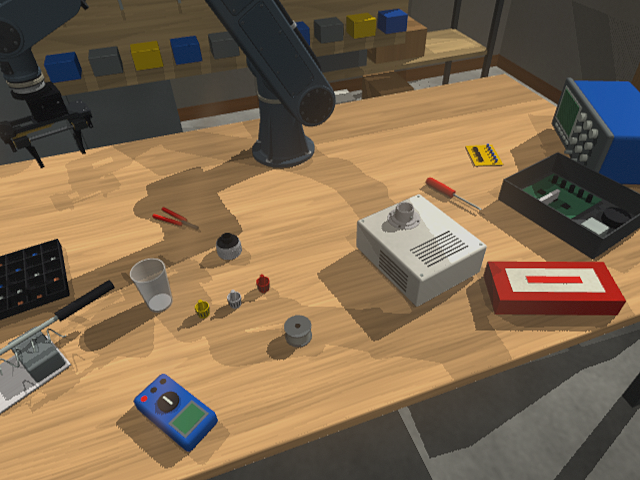

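View pics/top0.png

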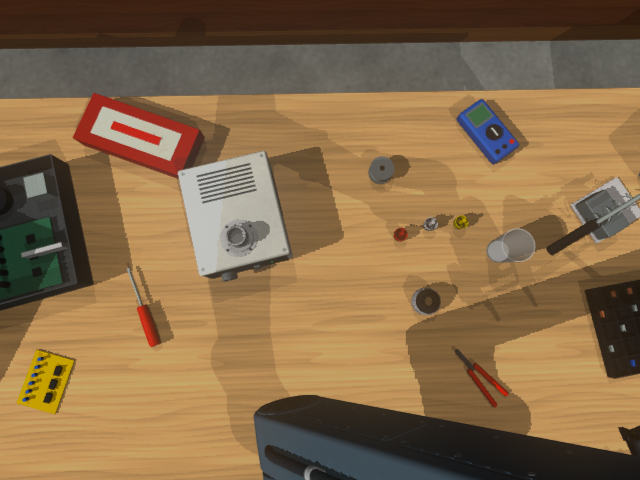

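The three cups of the same shape, in the scene view, are yellow (203,309), silver (234,298) and red (262,284). In the top view they are at (460,222), (430,224) and (401,234). The silver one is the bare-aluminium pre-filter. The collar is at top (426,300), and the grey reel, which looks similar, is at (381,170). The pot is at top (238,236). I'll confirm these in one enlarged crop.

Run:
```python
from h import *
t=load('top0');s=load('scene0')
def cr(c,u,v,h=38,k=400): return cv2.resize(c['color'][v-int(h*.75):v+int(h*.75),u-h:u+h],(k,300),interpolation=cv2.INTER_CUBIC)
cv2.imwrite('pics/m1.png',np.vstack([np.hstack([cr(t,430,224,48),cr(s,234,298,48)]),np.hstack([cr(t,426,300),cr(t,238,236)])]))
for n,u,v,z in [('pot',238,236,.136),('silver',430,224,.04),('red',401,234,.04),('yel',460,222,.04),('collar',426,300,.05),('reel',381,170,.036)]: print(n,onz(t,u,v,z).round(3))
for n,u,v,z in [('pot',404,208,.136),('silver',234,292,.047),('collar',229,240,.054)]: print(n,onz(s,u,v,z).round(3))
```

```text
pot [0.566 0.146 0.136]
silver [ 0.598 -0.279  0.04 ]
red [ 0.577 -0.211  0.04 ]
yel [ 0.601 -0.35   0.04 ]
collar [ 0.425 -0.256  0.05 ]
reel [ 0.732 -0.173  0.036]
pot [0.574 0.146 0.136]
silver [ 0.609 -0.282  0.047]
collar [ 0.443 -0.26   0.054]
```

View pics/m1.png

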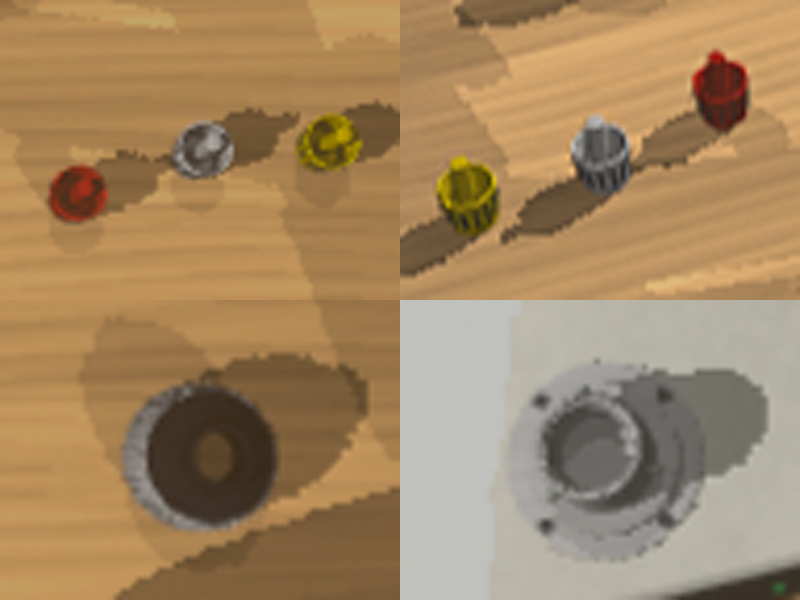

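The crop confirms the bare-metal cup in the middle at (203,148) in the left panel. Red and yellow neighbours stand on either side, and the collar and the open pot are as expected. I'll move above the silver cup with the finger line across the row.

Call:
{"op": "jog_arm", "data": {
  "delta_pos": [
    [40.3, 31.3, -4],
    [40.3, 31.3, -4],
    [40.3, 31.3, -4],
    [40.3, 31.3, -4],
    [40.3, 31.3, -4],
    [40.3, 31.3, -4],
    [40.3, 31.3, -4],
    [40.3, 31.3, -4],
    [40.3, 31.3, -4],
    [40.3, 31.3, -4],
    [40.3, 31.3, -4],
    [40.3, 31.3, -4]
  ],
  "turn": [82, 82, 82, 82, 82, 82, 82, 82, 82, 82, 82, 82],
  "grip": [0.3, 0.3, 0.3, 0.3, 0.3, 0.3, 0.3, 0.3, 0.3, 0.3, 0.3, 0.3]
}}

```text
time_s: 1.65
position: [0.5984, -0.2818, 0.1828]
tcp_rot: [[-0.177, 0.984, -0.0], [0.984, 0.177, -0.0], [-0.0, -0.0, -1.0]]
force: [-0.2, 0.8, -0.0]
opening: 0.699
grasp_force: 0.0
```

Run:
```python
from h import *
c=shot('wrist','w1'); s=read_state(); print(s['position'],s['tcp_rot'],s['opening'],s['force'],s['joint_positions'])
for p in ([.6,-.28,.047],[.6,-.28,.028],[.6,-.28,0]): print(proj(c,p))
```

```text
[ 0.59849244 -0.28165426  0.18281181] [[-1.76807717e-01  9.84245408e-01 -8.53434850e-05]
 [ 9.84245402e-01  1.76807702e-01 -1.59045328e-04]
 [-1.41450249e-04 -1.12119374e-04 -9.99999984e-01]] 0.7010119578885614 [ 0.50913393 -0.42449126  0.09549359] [-3.48577802e+01  3.55079946e+01  7.86806979e+01 -1.12611243e-02
  6.58101121e+01 -4.50370388e+01]
[320.63552997 224.85674546]
[320.52675315 218.8351144 ]
[320.38695268 211.09608689]
```

View pics/w1.png

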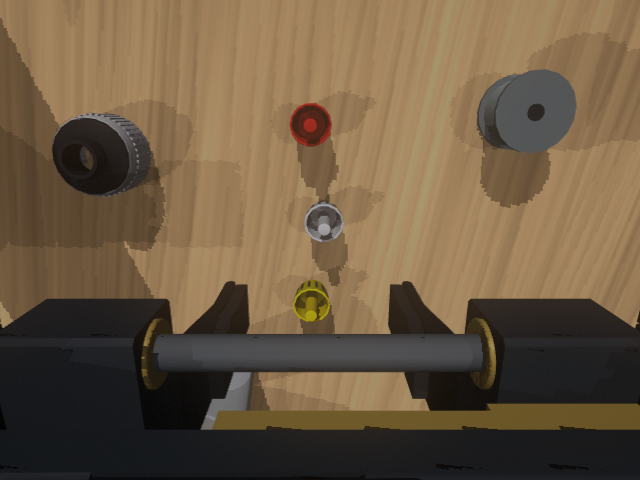

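The wrist view shows the silver cup's stem top at (324,229) and its rim centre at (324,221). The red cup is at (311,125), the yellow at (311,305), and the collar is left at about (80,157). Next I'll convert these pixels to positions.

Run:
```python
from h import *
c=load('w1')
print(onz(c,324,229,.047),onz(c,324,221.5,.028), 'yel',onz(c,311,316,.047),'red',onz(c,311,125,.047))
for n in('w1',):
    # collar spigot top
    print(onz(c,79,156,.054))
```

```text
[ 0.60306186 -0.28271896  0.047     ] [ 0.60310728 -0.28165751  0.028     ] yel [ 0.60581713 -0.35562337  0.047     ] red [ 0.58053023 -0.21018454  0.047     ]
[ 0.42478976 -0.25914239  0.054     ]
```

Call:
{"op": "jog_arm", "data": {
  "delta_pos": [
    [0.4, -0.1, -4],
    [0.4, -0.1, -8],
    [0.4, -0.1, -11],
    [0.4, -0.1, -14],
    [0.4, -0.1, -15.2],
    [0.4, -0.1, -15.2],
    [0.4, -0.1, -15.2]
  ],
  "turn": [0, 0, 0, 0, 0, 0, 0],
  "grip": [0.3, 0.3, 0.3, 0.3, 0.3, 0.3, 0.3]
}}

```text
time_s: 2.58
position: [0.6043, -0.2821, 0.032]
tcp_rot: [[-0.179, 0.984, 0.002], [0.984, 0.179, -0.001], [-0.002, 0.002, -1.0]]
force: [-0.5, 0.2, -0.7]
opening: 0.701
grasp_force: 0.0
```

Run:
```python
from h import *
c=shot('wrist','w2'); s=read_state(); print(s['position'])
print(proj(c,[.603,-.282,.047]))
```

```text
[ 0.60442393 -0.28205646  0.03213327]
[314.35848579 322.9962955 ]
```

View pics/w2.png

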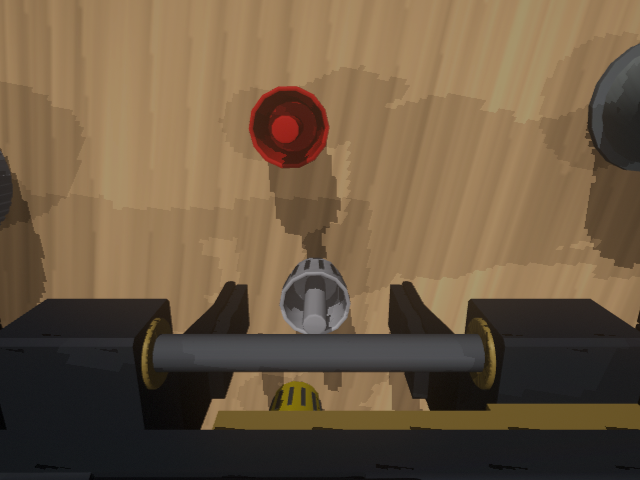

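The stem shows at (315,323), within a pixel of the prediction and between the fingers. Closing.

Call:
{"op": "jog_arm", "data": {
  "delta_pos": [
    [-0.1, 0, -0.1],
    [-0.1, 0, -0.1],
    [-0.1, 0, -0.1],
    [-0.1, 0, -0.1],
    [-0.1, 0, -0.1],
    [-0.1, 0, -0.1],
    [-0.1, 0, -0.1]
  ],
  "turn": [0, 0, 0, 0, 0, 0, 0],
  "grip": [1, 1, 1, 1, 1, 1, 1]
}}

```text
time_s: 3.5
position: [0.6025, -0.2812, 0.0295]
tcp_rot: [[-0.179, 0.984, -0.0], [0.984, 0.179, 0.0], [0.0, -0.0, -1.0]]
force: [-0.7, 0.1, 0.6]
opening: 0.101
grasp_force: 30.0
```

Call:
{"op": "jog_arm", "data": {
  "delta_pos": [
    [0, 0, 4],
    [0, 0, 9],
    [0, 4, 14],
    [-1, 10, 18],
    [-2, 16, 20],
    [-3, 22, 20],
    [-3.5, 28, 20],
    [-3.5, 33, 20],
    [-3.5, 36, 20],
    [-3.5, 36, 20],
    [-3.5, 36, 20],
    [-3.5, 36, 20]
  ],
  "turn": [0, 0, 0, 0, 0, 0, 0, 0, 0, 0, 0, 0],
  "grip": [1, 1, 1, 1, 1, 1, 1, 1, 1, 1, 1, 1]
}}

```text
time_s: 5.0
position: [0.5677, 0.0773, 0.2295]
tcp_rot: [[-0.177, 0.984, -0.0], [0.984, 0.177, -0.0], [-0.0, -0.0, -1.0]]
force: [0.1, 0.1, -0.9]
opening: 0.098
grasp_force: 30.0
```

Run:
```python
from h import *
c=shot('wrist','w3'); s=read_state(); print(s['position'],s['opening'])
print(proj(c,[.567,.146,.136]), proj(c,[.567,.146,.106]))
```

```text
[0.56768677 0.07733739 0.22947443] 0.1015559260885554
[336.90984747 136.35716917] [335.01140819 134.36322668]
```

View pics/w3.png

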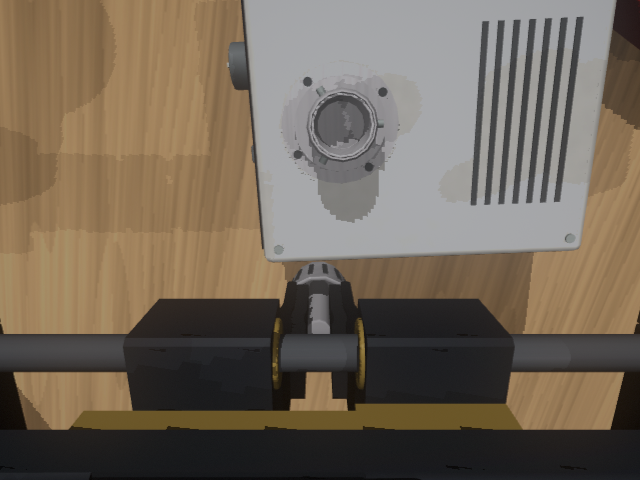

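The pot's mouth is at about (343,124), with the pins visible around it at (380,125), (320,92) and (322,160). The cup hangs straight in the fingers at (319,290).

Run:
```python
from h import *
c=load('w3'); g=cv2.cvtColor(c['color'],cv2.COLOR_BGR2GRAY)
roi=g[60:190,275:415]
k=cv2.resize(roi,None,fx=4,fy=4,interpolation=cv2.INTER_CUBIC)
for r in ((100,128),(128,150)):
  h=cv2.HoughCircles(k,cv2.HOUGH_GRADIENT_ALT,1,5,param1=150,param2=.5,minRadius=r[0],maxRadius=r[1])
  if h is not None:
    for x,y,R in h[0][:,:3]: 
      u,v=275+x/4-.375,60+y/4-.375; print(u,v,R/4,onz(c,u,v,.136))
f=480/2/np.tan(np.radians(c['fovy'])/2)
print('rad px at rim for 22mm',np.linalg.norm(proj(c,[.589,.15,.136])-proj(c,[.567,.15,.136])))
print(onz(c,343,124,.136))
```

```text
342.125 129.625 29.306505 [0.56934337 0.15042192 0.136     ]
345.375 119.625 29.625456 [0.5701387  0.15644097 0.136     ]
338.375 120.625 29.85853 [0.56612799 0.15513541 0.136     ]
336.375 126.125 27.3267 [0.56555122 0.15180523 0.136     ]
341.375 127.375 27.264069 [0.56864684 0.15162555 0.136     ]
337.625 113.125 29.34281 [0.56486972 0.15927089 0.136     ]
342.125 136.125 29.492474 [0.5700779  0.14669233 0.136     ]
351.625 128.375 26.599018 [0.5748273  0.15214729 0.136     ]
338.375 120.625 26.774458 [0.56612799 0.15513541 0.136     ]
341.125 124.125 34.67505 [0.56813642 0.15344628 0.136     ]
346.625 129.875 34.95135 [0.57203842 0.15075887 0.136     ]
342.125 136.875 34.74106 [0.57016307 0.1462599  0.136     ]
330.375 129.375 35.01368 [0.56235374 0.1493123  0.136     ]
rad px at rim for 22mm 36.33266139972015
[0.56922939 0.1537163  0.136     ]
```

Call:
{"op": "jog_arm", "data": {
  "delta_pos": [
    [0.2, 2.5, 0],
    [0.2, 4.5, 0],
    [0.2, 4.5, 0],
    [0.2, 4.5, 0]
  ],
  "turn": [0, 0, 0, 0],
  "grip": [1, 1, 1, 1]
}}

```text
time_s: 5.55
position: [0.5695, 0.1233, 0.2295]
tcp_rot: [[-0.179, 0.984, -0.0], [0.984, 0.179, -0.001], [-0.001, -0.0, -1.0]]
force: [-0.1, -1.0, -0.8]
opening: 0.106
grasp_force: 30.0
```

Run:
```python
from h import *
c=shot('wrist','w4'); s=read_state(); print(s['position'])
print(proj(c,[.569,.1537,.136]),proj(c,[.567,.146,.136]))
a=cv2.resize(c['color'][130:310,220:460],(800,600),interpolation=cv2.INTER_CUBIC); cv2.imwrite('pics/w4c.png',a)
```

```text
[0.56947656 0.12313029 0.22948495]
[325.89321985 197.82641588] [320.5710265  209.02760614]
```

View pics/w4c.png

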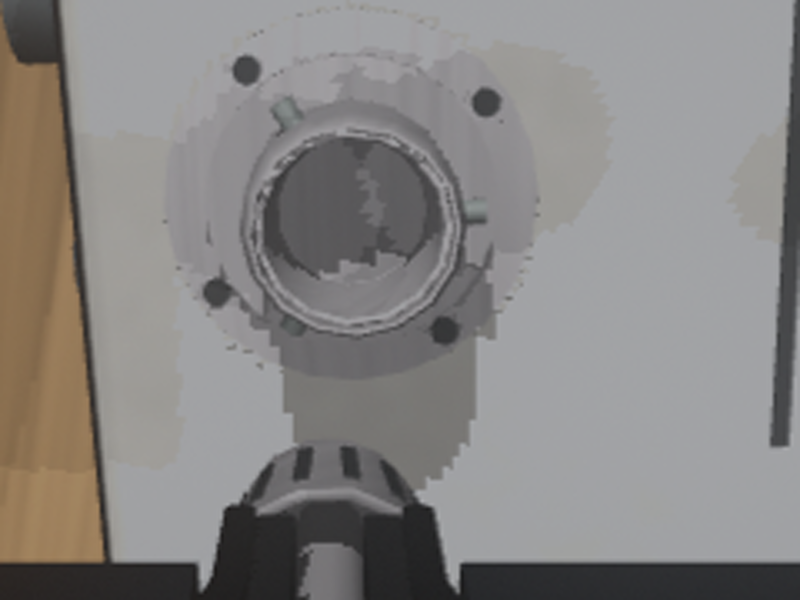

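The rim's ring is centred at crop (353,231), which is image (326,199), so the pot axis is at about (0.569, 0.153). Moving over it and lowering.

Call:
{"op": "jog_arm", "data": {
  "delta_pos": [
    [0, 1.5, 0],
    [0, 3.1, 0],
    [0, 3.1, -1],
    [0, 3.1, -3],
    [0, 3.1, -5],
    [0, 3.1, -6],
    [0, 3.1, -7],
    [0, 3.1, -7.7],
    [0, 3.1, -8.3],
    [0, 3.1, -8.3]
  ],
  "turn": [0, 0, 0, 0, 0, 0, 0, 0, 0, 0],
  "grip": [1, 1, 1, 1, 1, 1, 1, 1, 1, 1]
}}

```text
time_s: 6.85
position: [0.5693, 0.1547, 0.1463]
tcp_rot: [[-0.179, 0.984, -0.001], [0.984, 0.179, -0.0], [0.0, -0.001, -1.0]]
force: [0.6, -0.4, -0.1]
opening: 0.104
grasp_force: 30.0
```

Call:
{"op": "jog_arm", "data": {
  "delta_pos": [
    [0, -0.1, -0.2],
    [0, -0.1, -0.3],
    [0, -0.1, -0.3],
    [0, -0.1, -0.3],
    [0, -0.1, -0.3],
    [0, -0.1, -0.3],
    [0, -0.1, 3],
    [0, -0.1, 7],
    [0, -4, 11],
    [0, -4, 11],
    [0, -4, 11]
  ],
  "turn": [0, 0, 0, 0, 0, 0, 0, 0, 0, 0, 0],
  "grip": [1, 1, 1, 0.5, 0.5, 0.5, 0.4, 0.3, 0, 0, 0]
}}

```text
time_s: 8.22
position: [0.569, 0.1148, 0.2561]
tcp_rot: [[-0.179, 0.984, -0.001], [0.984, 0.179, 0.0], [0.001, -0.001, -1.0]]
force: [-0.1, -0.3, 0.1]
opening: 0.924
grasp_force: 0.0
```

Run:
```python
from h import *
c=shot('wrist','w5'); s=read_state(); print(s['position'],s['opening'])
for z in(.114,.142,.161): print(proj(c,[.569,.153,z]))
a=cv2.resize(c['color'][100:340,160:480],(800,600),interpolation=cv2.INTER_CUBIC); cv2.imwrite('pics/w5c.png',a)
```

```text
[0.56856327 0.11505779 0.25540973] 0.9547896970965792
[327.41783891 175.46265152]
[328.24257859 181.08771997]
[328.89996121 185.5713435 ]
```

View pics/w5c.png

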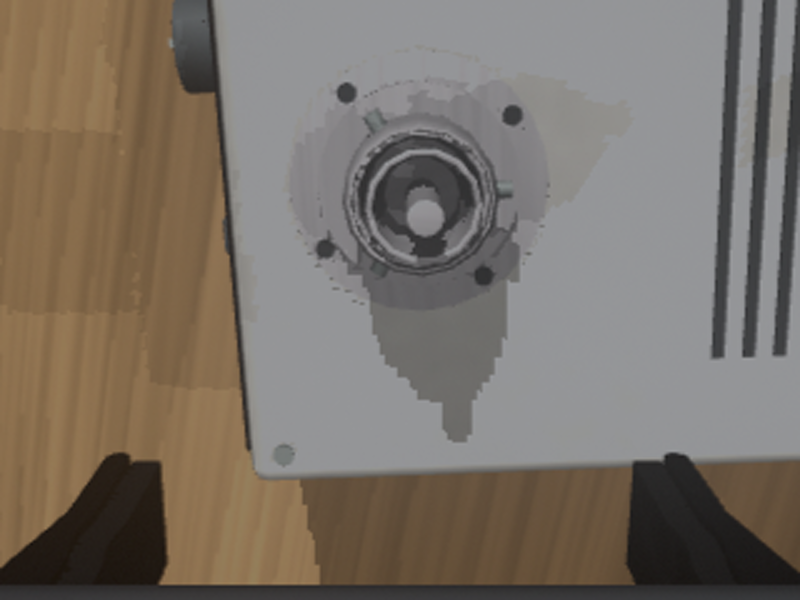

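The pre-filter is nested and upright. Its stem top at (330,187) is within 1 mm of the pot axis, and its rim is concentric with the pot's. Next is the collar.

Call:
{"op": "jog_arm", "data": {
  "delta_pos": [
    [-2, -5, 0],
    [-4, -10, 0],
    [-7, -16, 0],
    [-9, -22, 0],
    [-11, -28, 0],
    [-14, -34, -3],
    [-16.9, -40.5, -6],
    [-16.9, -40.5, -9],
    [-16.9, -40.5, -9],
    [-16.9, -40.5, -9],
    [-16.9, -40.5, -9]
  ],
  "turn": [-5, -10, -20, -30, -40, -50, -50, -50, -50, -50, -50],
  "grip": [0, 0, 0, 0, 0, 0, 0, 0, 0, 0, 0]
}}

```text
time_s: 9.65
position: [0.4016, -0.2894, 0.1675]
tcp_rot: [[0.637, 0.771, 0.001], [0.771, -0.637, -0.001], [0.0, 0.002, -1.0]]
force: [0.5, 0.2, -0.4]
opening: 0.998
grasp_force: 0.0
```

Run:
```python
from h import *
c=shot('wrist','w6'); s=read_state(); print(s['position'],s['tcp_rot'][:2],s['joint_positions'])
for z in(0,.036,.054): print(proj(c,[.425,-.259,z]))
```

```text
[ 0.40157651 -0.28952128  0.16759708] [[ 0.63678502  0.77103998  0.0014806 ]
 [ 0.77104139 -0.63678353 -0.00138102]] [-4.87542008e+01  2.49425823e+01  1.03841762e+02  1.49269995e-02
  5.11002336e+01 -9.21106742e+00]
[317.11033585 169.85300484]
[316.99064692 176.09125171]
[316.91955583 179.79655507]
```

View pics/w6.png

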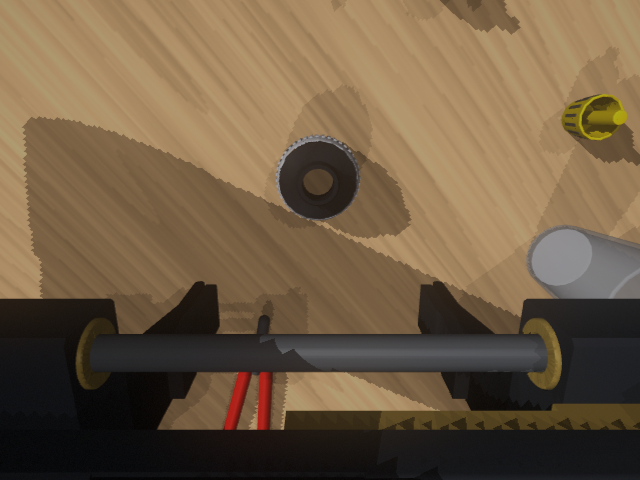

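The spigot is centred at (318,181), so the collar axis is at about (0.425, −0.260). The only other things in view are the pliers at (255,380) and the yellow cup and tumbler, all clear of the fingers.

Call:
{"op": "jog_arm", "data": {
  "delta_pos": [
    [2.35, 2.95, 0],
    [2.35, 2.95, -2],
    [2.35, 2.95, -6],
    [2.35, 2.95, -10],
    [2.35, 2.95, -13],
    [2.35, 2.95, -15],
    [2.35, 2.95, -16.1],
    [2.35, 2.95, -16.1],
    [2.35, 2.95, -16.1],
    [2.35, 2.95, -16.1],
    [2.35, 2.95, -16.1],
    [2.35, 2.95, -16.1]
  ],
  "turn": [0, 0, 0, 0, 0, 0, 0, 0, 0, 0, 0, 0],
  "grip": [0, 0, 0, 0, 0, 0, 0, 0, 1, 1, 1, 1]
}}

```text
time_s: 11.2
position: [0.4243, -0.2611, 0.0061]
tcp_rot: [[0.639, 0.769, 0.001], [0.769, -0.639, -0.001], [-0.0, 0.001, -1.0]]
force: [-0.6, 1.0, 3.3]
opening: 0.704
grasp_force: 30.0
```

Call:
{"op": "jog_arm", "data": {
  "delta_pos": [
    [0, 0, 4],
    [0, 0, 9],
    [0, 2, 15],
    [2, 6, 20],
    [4, 11, 21.4],
    [6, 17, 21.4],
    [8, 23, 21.4],
    [10, 29, 21.4],
    [12, 35, 21.4],
    [14.5, 41.3, 21.4],
    [14.5, 41.3, 21.4],
    [14.5, 41.3, 21.4]
  ],
  "turn": [0, 0, 0, 0, 0, 0, 0, 0, 0, 0, 0, 0],
  "grip": [1, 1, 1, 1, 1, 1, 1, 1, 1, 1, 1, 1]
}}

```text
time_s: 12.7
position: [0.568, 0.1524, 0.2187]
tcp_rot: [[0.637, 0.771, -0.002], [0.771, -0.637, -0.001], [-0.002, -0.001, -1.0]]
force: [-0.2, 0.1, -2.2]
opening: 0.702
grasp_force: 30.0
```

Run:
```python
from h import *
c=shot('wrist','w7'); s=read_state(); print(s['position'],s['force'],s['opening'],s['joint_positions'].round(1) if hasattr(s['joint_positions'],'round') else s['joint_positions'])
p=np.array(s['position']);X=np.array(s['tcp_rot'])[:,0]
for z in (.03,.048): print(proj(c,p+[0,0,z]),proj(c,p+[0,0,z]+X*.031))
```

```text
[0.56791642 0.15141198 0.21882752] [ 0.1770708  -0.07596025 -2.02200244] 0.7023193850094663 [ 4.1 27.6 87.7 -0.  64.8 43.8]
[320.73142689 345.83332015] [320.98677037 265.6454055 ]
[320.9147135  375.92221672] [321.21900187 286.63927634]
```

View pics/w7.png

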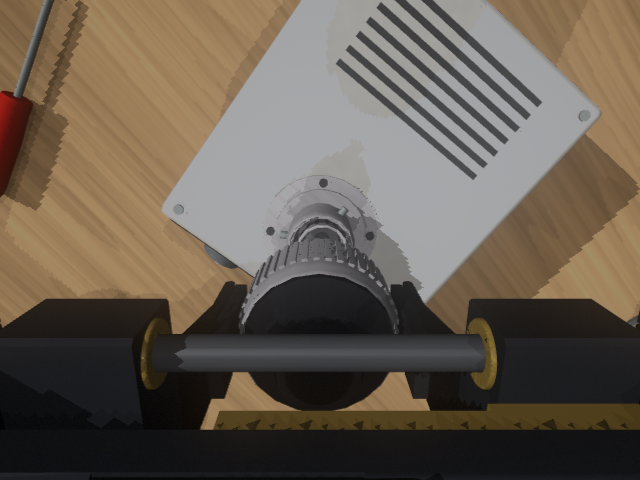

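The held collar sits about 1.2 mm ahead of the TCP: its front edge is at row 262, where 266 was predicted. The pot and the nested cup are visible directly below at (322,235). Lowering gently until just above the pins.

Call:
{"op": "jog_arm", "data": {
  "delta_pos": [
    [0.1, 0.05, -3],
    [0.1, 0.05, -5],
    [0.1, 0.05, -6.5],
    [0.1, 0.05, -7.2],
    [0.1, 0.05, -7.6],
    [0.1, 0.05, -8.0],
    [0.1, 0.05, -8.0],
    [0.1, 0.05, -8.0]
  ],
  "turn": [0, 0, 0, 0, 0, 0, 0, 0],
  "grip": [1, 1, 1, 1, 1, 1, 1, 1]
}}

```text
time_s: 13.75
position: [0.5702, 0.1529, 0.1399]
tcp_rot: [[0.638, 0.77, 0.001], [0.77, -0.638, 0.0], [0.001, 0.001, -1.0]]
force: [-0.5, -0.1, -1.5]
opening: 0.706
grasp_force: 30.0
```

Call:
{"op": "jog_arm", "data": {
  "delta_pos": [
    [-0.05, -0.05, -0.3],
    [-0.05, -0.05, -0.6],
    [-0.05, -0.05, -0.9],
    [-0.05, -0.05, -0.9]
  ],
  "turn": [0, 0, 0, 0],
  "grip": [1, 1, 1, 1]
}}

```text
time_s: 14.25
position: [0.5694, 0.1523, 0.1302]
tcp_rot: [[0.639, 0.77, -0.0], [0.77, -0.639, 0.0], [-0.0, -0.0, -1.0]]
force: [-0.1, 0.3, -2.6]
opening: 0.702
grasp_force: 30.0
```

Call:
{"op": "jog_arm", "data": {
  "delta_pos": [
    [0, 0, -0.1],
    [0, 0, -0.2],
    [0, 0, -0.3],
    [0, 0, -0.3]
  ],
  "turn": [0, 0, 0, 0],
  "grip": [1, 1, 1, 1]
}}

```text
time_s: 14.75
position: [0.5696, 0.1522, 0.1283]
tcp_rot: [[0.638, 0.77, 0.001], [0.77, -0.638, -0.0], [0.0, 0.0, -1.0]]
force: [-1.1, 0.8, 4.3]
opening: 0.705
grasp_force: 30.0
```

Call:
{"op": "jog_arm", "data": {
  "delta_pos": [
    [0, 0, -0.05],
    [0.01, 0, -0.05],
    [0.01, 0, -0.05],
    [0.02, -0.01, -0.05],
    [0.03, -0.01, -0.05]
  ],
  "turn": [3, 6, 9, 12, 15],
  "grip": [1, 1, 1, 1, 1]
}}

```text
time_s: 15.38
position: [0.571, 0.1528, 0.1283]
tcp_rot: [[0.417, 0.909, 0.003], [0.909, -0.417, 0.001], [0.003, 0.002, -1.0]]
force: [-0.5, 1.8, 5.1]
opening: 0.699
grasp_force: 30.0
```

Call:
{"op": "jog_arm", "data": {
  "delta_pos": [
    [0, 0, 0],
    [0.01, 0, 0],
    [0.01, 0, 0],
    [0.02, -0.01, 0],
    [0.03, -0.01, 0]
  ],
  "turn": [3, 6, 9, 12, 15],
  "grip": [1, 1, 1, 1, 1]
}}

```text
time_s: 16.0
position: [0.5703, 0.1528, 0.1273]
tcp_rot: [[0.167, 0.986, 0.001], [0.986, -0.167, 0.001], [0.001, 0.001, -1.0]]
force: [-0.7, 1.1, -1.2]
opening: 0.703
grasp_force: 30.0
```

Call:
{"op": "jog_arm", "data": {
  "delta_pos": [
    [0, 0, -0.1],
    [0, 0, -0.2],
    [0, 0, -0.2]
  ],
  "turn": [0, 0, 0],
  "grip": [1, 1, 1]
}}

```text
time_s: 16.38
position: [0.57, 0.1531, 0.125]
tcp_rot: [[0.169, 0.986, 0.0], [0.986, -0.169, 0.002], [0.002, -0.0, -1.0]]
force: [0.2, 5.4, 1.1]
opening: 0.702
grasp_force: 30.0
```

The collar has dropped over the pins. Continuing down.

Call:
{"op": "jog_arm", "data": {
  "delta_pos": [
    [0, 0, -0.2],
    [0, 0, -0.4],
    [0, 0, -0.6],
    [0, 0, -0.6]
  ],
  "turn": [0, 0, 0, 0],
  "grip": [1, 1, 1, 1]
}}

```text
time_s: 16.88
position: [0.5696, 0.1532, 0.1185]
tcp_rot: [[0.169, 0.986, -0.001], [0.986, -0.169, 0.002], [0.002, -0.001, -1.0]]
force: [-0.3, 5.2, -1.7]
opening: 0.705
grasp_force: 30.0
```

Run:
```python
from h import *
s=read_state(); print(s['position'],s['force'],s['moment'])
```

```text
[0.56962577 0.15318326 0.11847487] [-0.32637926  5.24814116 -1.67384633] [ 0.9717261  -0.02445035  0.15952614]
```

Call:
{"op": "jog_arm", "data": {
  "delta_pos": [
    [0, 0.05, -0.1],
    [0, 0.1, -0.2],
    [0, 0.1, -0.4],
    [0, 0.1, -0.6],
    [0, 0.1, -0.6]
  ],
  "turn": [0, 0, 0, 0, 0],
  "grip": [1, 1, 1, 1, 1]
}}

```text
time_s: 17.5
position: [0.5698, 0.1533, 0.1132]
tcp_rot: [[0.168, 0.986, -0.001], [0.986, -0.168, 0.0], [0.0, -0.001, -1.0]]
force: [-1.2, 4.3, 3.3]
opening: 0.706
grasp_force: 30.0
```

Call:
{"op": "jog_arm", "data": {
  "delta_pos": [
    [0, 0, -0.1],
    [0, 0, -0.2],
    [0, 0, -0.3],
    [0, 0, -0.3],
    [0, 0, -0.3]
  ],
  "turn": [0, 0, 0, 0, 0],
  "grip": [1, 1, 1, 1, 1]
}}

```text
time_s: 18.12
position: [0.5698, 0.1533, 0.112]
tcp_rot: [[0.168, 0.986, 0.0], [0.986, -0.168, 0.0], [0.0, 0.0, -1.0]]
force: [-5.6, 3.8, 14.2]
opening: 0.704
grasp_force: 30.0
```

Call:
{"op": "jog_arm", "data": {
  "delta_pos": [
    [0, 0, -0.1],
    [0, 0, -0.1],
    [0, 0, -0.1],
    [0, 0, -0.1]
  ],
  "turn": [0, 0, 0, 0],
  "grip": [1, 1, 1, 1]
}}

```text
time_s: 18.62
position: [0.5698, 0.1533, 0.112]
tcp_rot: [[0.168, 0.986, 0.001], [0.986, -0.168, 0.0], [0.0, 0.001, -1.0]]
force: [-7.6, 3.1, 19.1]
opening: 0.702
grasp_force: 30.0
```

Run:
```python
from h import *
c=shot('scene','s9'); s=read_state(); print(s['position'],s['force'],s['grasp_force'])
cv2.imwrite('pics/s9c.png',cv2.resize(c['color'][140:290,310:510],(800,600),interpolation=cv2.INTER_CUBIC))
```

```text
[0.56982381 0.15335126 0.11198124] [-6.23721058  4.08314793 19.30736583] 29.998575699694356
```

View pics/s9c.png

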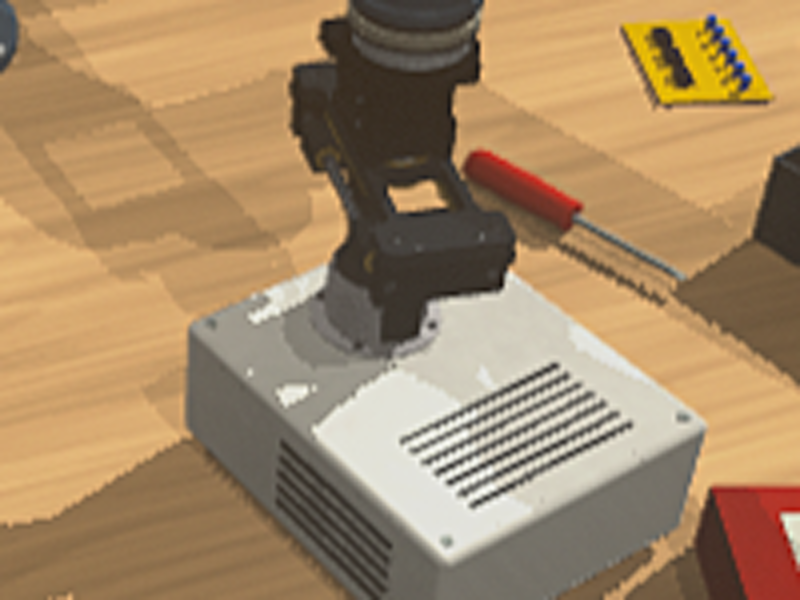

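The collar sits flush on the shoulder, at about (365,330) in the crop. It is held firm, with the height unchanged as the push rose from 14 to 19 N.

```bash
python3 -c "
from rig import *
print(hand_in())"
```

```text
the job is handed in; nothing more can be done
None
```

The job is handed in: the pre-filter is nested in the main cup, and the collar is over the pins and fully home, still gripped and pressed down at about 19 N; the bystanders were left alone, and the hand-in returned no verdict.

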